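Seat the battery pack in the welding jig's corner

TASK

Push the filled battery pack along the bench into the corner of the jig, so that it sits square there with its long side flat against the long aluminium fence and its short end against the blue stop. Only push it: keep it flat on the bench, never lifting or tipping it. Leave everything else on the bench where it is, and finish with the hand clear.

Things in the scene. Friction and masses are not known exactly. Their poses are not given: they have to be found in the camera images.
- pack: the battery pack: black block-shaped holder, 92 mm (its x) x 114 mm (its y), 44 mm tall, with 20 cells standing in it, their round tops at 68 mm, set back 4 to 5 mm from its sides. Loose, 0.65 to 1 kg, slides under a few newtons. Origin at the centre of its underside, z up; starts with its axes within 0.6 rad of the jig's
- jig: corner jig, fixed to the bench, turned up to 0.2 rad: aluminium fence and, at its left end, a blue stop, each 40 mm tall; feet behind reach 46 mm. Origin at the inner corner at bench height: the fence's inner face is its plane x = 0, 260 mm long towards -y; the stop's is the plane y = 0, 100 mm long towards -x. The pack starts and belongs at -x, -y
- cell_green: bystander: loose green battery cell standing upright, 18 mm across, 65 mm tall; origin at the centre of its foot
- cell_blue: bystander: loose blue battery cell standing upright, 18 mm across, 65 mm tall; origin at the centre of its foot
- tape: bystander: roll of amber tape lying flat, 76 mm across, 19 mm tall; origin at the centre of its underside
- tin: bystander: open aluminium tray of metal scraps, 80 x 65 mm, 22 mm tall; origin at the centre of its underside
- holder: bystander: empty black cell holder with open pockets (no cells in it), 92 x 114 mm, 44 mm tall; origin at the centre of its underside
- driver: bystander: red-handled screwdriver lying flat, 170 mm long along its x, handle to -x
Mind the look-alikes: they are no part of the job. Several things have the shape of the pack; the one meant has the colours described above.

How it is judged (in metres and radians):
At the end, for the whole second after the job is handed in: The pack rests flat and still on the bench in the jig's inner corner, its middle within 3 mm of its fully seated place from the fence and from the stop, its sides parallel to them within 0.035 rad (2 degrees) (x of pack in the frame of jig between -0.049 and -0.042 m and y of pack in the frame of jig between -0.06 and -0.053 m and angle between the x axis of pack and the x axis of jig, either way round below 0.035 rad and angle between pack's own z axis and vertical below 0.03 rad and height (world z) of pack below 0.003 m and linear speed of pack below 0.01 m/s and angular speed of pack below 0.05 rad/s); the robot touches nothing.
It fails at once if the pack is lifted off the bench (more than 10 mm) (height (world z) of pack above 0.01 m).
It fails at once if the pack is tipped by more than 0.15 rad (angle between pack's own z axis and vertical above 0.15 rad).
It fails at once if any other thing on the bench is moved more than 25 mm (distance of any of cell_green, cell_blue, tape, tin, holder, driver from where it was at the start of the episode above 0.025 m).
It also fails if it takes over 67 s, if anything falls off the work surface, if the arm or the gripper's body presses on something with over 40 N, if the wrist force passes 120 N, or if a joint passes its speed limit or range.

ROBOT

A 7-joint arm with a two-finger parallel gripper is mounted at the origin on the work surface. World frame = base frame: x ahead of the robot, y to its left, z up, the work surface at z = 0. Lengths are in m, angles in degrees, forces in N, time in s.
With the tool pointing down it reaches from about 0.4 to 0.925 m from the base axis. Payload 5.6 kg.
Tool frame: the origin (TCP) lies midway between the tips of the shut fingers; the grasp point (between the pads) lies env.grip_point_offset behind it (env.grip_point_offset is the distance from the TCP to the grasp point, in m); z points along the fingers, y is the line along which they close (so a half turn about z gives the same grasp; the last joint's range is limited). The gripper opens to 85 mm and grips with 20 to 120 N. Pads are 22 mm wide; open, the fingers measure 114 mm over their backs; the gripper's body (76 mm by 85 mm) begins 54 mm behind the grasp point. The pads swing forward as they close: fully open they stand 13 mm farther back than shut.
Start: joints at [60.905, 26.786, -0.665, 91.828, 0.344, 61.387, -3.226], TCP at [0.291, -0.581, 0.231] pointing down, gripper open.
Joint ranges: [-144.91, 144.91], [-17.63, 115.5], [-89.93, 88.59], [15.96, 139.68], [-74.01, 254.01], [8.47, 105.57], [-167.45, 167.45]. Speed limits (degrees/s): [147.25, 147.25, 180, 180, 180, 180, 180].

INTERFACE

Orientations are given as [roll, pitch, yaw] about the fixed x, y, z axes, in that order (R = Rz(yaw) Ry(pitch) Rx(roll)).
In Python, from cell import env, grab_frame, calibration, recognise gives the robot as it stands. The module is installed in compiled form; this text tells all that it offers.
- The arm moves only by the tool drive_tool, never from a script. Its argument "commands" is a list of rows, each an object of numbers: "dx", "dy", "dz": the shift along the tool's x, y, z in mm; "rx", "ry", "rz": the turn, a rotation vector about the tool's x, y, z in degrees; "gripper": the finger opening in mm, from 0 to 85.4. A call has 1 to 20 rows; each row is the pose to reach, as a shift and turn from the pose commanded when the call began, along the tool's axes at that moment; what a row does not reach only later rows make up. A row lasts 1/12 s, in which the tool goes at most 41.7 mm and 7.16 degrees, less where a joint would pass 70% of its speed; a pose out of reach is approached as far as the arm can. A call with a gripper value outside its range is refused whole. The fingers move at their own pace and stop on an object; "squeeze" is the grip in N (left out, the last holds). Time passes only in rows, so rows that repeat a pose let the fingers close. It gives the time, the measured TCP pose, the force, the opening and the grip force at its end, in the units of the state.
- env.get_obs(): the state, without advancing time (a new reading comes with each control period).
- grab_frame(name): name is "scene" or "side" or "wrist"; returns (picture, depth): 400x640x3 uint8, blue, green, red; 400x640 float32, m along the optical axis (not along the pixel's ray), 0 where there is no reading.
- calibration(name): a dict with "fovy" (degrees; the focal length in pixels is half the picture's height over the tangent of half this angle, whatever the lens; pixels are square), "cx", "cy" (the principal point, pixels), "D" ([k1, k2, p1, p2, k3] as OpenCV has them; the pictures are not rectified), "cam_to_world" (4x4, takes a point from camera to world coordinates); the wrist camera has in their place "mount" (4x4, takes a point from camera to tool coordinates, whose origin is the TCP and whose axes are the flange's). Camera axes: x right, y down, z forward; pixel columns grow to the right and rows downward; lengths in m; the calibration is good to about 2 mm. A picture is of the moment at which its call begins: read the wrist's pose just before it. calibration takes no time and is no camera call.
- env.sign_off(): hands the job in; it is judged then, once.
Trained networks look in the newest picture that a camera, given by its name, has taken for a name from the list of things; names that differ only in an ending like _2 or _b are one class to them, and where a whole thing is asked for, a point or a joint stands for the part that bears it (a point fixed in the world has none). Each returns a list of dicts, best first, with "score" (0 to 1); they miss things now and then, are a little off and sometimes report something else, mostly with a low value. They report only what shows in the picture. A call takes as long as a camera call. They do not tell look-alikes from the thing itself.
- recognise(camera, target): "box" ([left, top, right, bottom] in pixels, round what is visible of it).
The state is a dict: "clock": time; "joint_positions": joint angles; "qvel": joint speeds; "joint_torque": joint torques, N m; "tcp_pos": TCP position; "eef_rot": TCP orientation; "ft_force": force on the tool from outside, world axes, zero at the start; "wrist_torque": the same for the moment, N m; "opening": finger opening in m; "grip_force": force on a finger pad.
Only numpy, scipy, OpenCV 4.12 (cv2) and the standard library are available. Lean on these libraries where they do the work, as an engineer would, in place of code of your own. Each camera call takes 0.05 s, during which the arm holds its last target. There are 200 camera calls.

## Working session

There is one attempt and no reset: what is moved stays moved. The work goes in short steps, Python scripts to look and compute and a tool call to move; the robot and the scene stay as the last step left them, time stands still between calls to the robot, and variables do not carry over. Pictures are saved under pics/ and viewed, at most 10 in all, crops included, and the job is handed in when it is done.

Besides the shell and the picture viewer there is one more tool, called after "Call:" as name(argument=value, ...), one argument or row to a line, values as JSON. drive_tool: Moves the arm, as the interface text tells. Its arguments: {"type":"object","properties":{"commands":{"type":"array","items":{"type":"object","properties":{"dx":{"type":"number"},"dy":{"type":"number"},"dz":{"type":"number"},"rx":{"type":"number"},"ry":{"type":"number"},"rz":{"type":"number"},"gripper":{"type":"number"}}}},"squeeze":{"type":"number"}},"required":["commands"]}

```bash
mkdir -p pics; cat > h.py <<'E'
import numpy as np, cv2
from scipy.spatial.transform import Rotation as R
from cell import env, grab_frame, calibration, recognise
def K(c,h=400):
    f=h/2/np.tan(np.radians(c["fovy"])/2); return np.array([[f,0,c["cx"]],[0,f,c["cy"]],[0,0,1.]])
def T(name):
    c=calibration(name)
    if "cam_to_world" in c: return np.array(c["cam_to_world"])
    o=env.get_obs(); M=np.eye(4); M[:3,:3]=R.from_euler('xyz',o["eef_rot"],degrees=True).as_matrix(); M[:3,3]=o["tcp_pos"]
    return M@np.array(c["mount"])
def cloud(name,t,d):
    c=calibration(name); h,w=d.shape
    u,v=np.meshgrid(np.arange(w),np.arange(h))
    p=cv2.undistortPoints(np.stack([u,v],-1).reshape(-1,1,2).astype(np.float64),K(c),np.array(c["D"])).reshape(h,w,2)
    P=np.dstack([p[...,0]*d,p[...,1]*d,d]); W=P@t[:3,:3].T+t[:3,3]; W[d<=0]=np.nan
    return W
E
python3 - <<'E'
from h import *
o=env.get_obs(); print({k:np.round(v,3) for k,v in o.items()}, env.grip_point_offset)
for n in ["scene","side"]:
    t=T(n); im,d=grab_frame(n); cv2.imwrite(f"pics/{n}0.png",im); W=cloud(n,t,d); np.savez(f"{n}0.npz",im=im,W=W)
    print(n,np.round(t,2).tolist())
    for k in ["pack","jig","cell_green","cell_blue","tape","tin","holder","driver"]:
        for r in recognise(n,k)[:3]:
            b=np.array(r["box"]).round().astype(int); w=W[max(b[1],0):b[3]+1,max(b[0],0):b[2]+1].reshape(-1,3); w=w[w[:,2]>.008] if np.any(w[:,2]>.008) else w
            print(k,round(r["score"],2),b,np.round(np.nanmedian(w,0),3))
E
```

```text
{'clock': np.float64(0.0), 'joint_positions': array([60.905, 26.837, -0.664, 91.881,  0.345, 61.387, -3.226]), 'qvel': array([-0.133, -0.031, -0.006, -0.005,  0.043,  0.087, -0.075]), 'joint_torque': array([ 1.0000e-03, -5.3239e+01,  2.2000e-02, -2.5130e+01,  1.2000e-02,
        8.0000e-03, -0.0000e+00]), 'tcp_pos': array([ 0.291, -0.581,  0.23 ]), 'eef_rot': array([-1.79897e+02,  8.00000e-03,  2.66280e+01]), 'ft_force': array([ 0.214,  0.835, -0.078]), 'wrist_torque': array([-0.003,  0.003, -0.021]), 'grip_force': np.float64(0.0), 'opening': np.float64(0.086)} 0.0187
scene [[0.89, 0.4, -0.24, 0.77], [0.47, -0.76, 0.46, -0.57], [0.0, -0.52, -0.86, 1.05], [0.0, 0.0, 0.0, 1.0]]
pack 0.84 [289 183 341 238] [ 0.52  -0.066  0.063]
pack 0.84 [223 172 275 227] [ 0.361 -0.117  0.062]
pack 0.74 [137 222 200 282] [ 0.267 -0.322  0.062]
jig 0.56 [342 160 416 268] [0.654 0.052 0.037]
cell_green 0.27 [342 163 415 269] [0.655 0.046 0.037]
cell_blue 0.41 [282 314 293 330] [ 0.594 -0.331  0.059]
tape 0.75 [321 111 352 133] [0.437 0.253 0.017]
tin 0.91 [212 262 252 305] [ 0.439 -0.313  0.018]
holder 0.61 [370  89 424 132] [0.573 0.361 0.033]
driver 0.77 [204 345 268 396] [ 0.516 -0.464  0.022]
side [[-0.97, -0.16, 0.19, 0.28], [-0.25, 0.57, -0.78, 0.83], [0.02, -0.8, -0.6, 0.72], [0.0, 0.0, 0.0, 1.0]]
pack 0.95 [278 169 330 223] [ 0.502 -0.014  0.055]
pack 0.87 [235 121 266 164] [ 0.727 -0.223  0.046]
pack 0.69 [398 138 436 178] [ 0.25  -0.266  0.052]
jig 0.6 [193 170 275 270] [0.646 0.103 0.032]
cell_green 0.62 [301 130 306 149] [ 0.585 -0.318  0.036]
cell_blue 0.63 [276 347 290 381] [0.419 0.414 0.045]
cell_blue 0.5 [171 291 250 367] [0.568 0.371 0.031]
tin 0.75 [339 144 373 168] [ 0.43  -0.315  0.015]
holder 0.8 [169 290 252 364] [0.568 0.371 0.031]
driver 0.77 [304 121 350 132] [ 0.512 -0.451  0.017]
```

View pics/scene0.png

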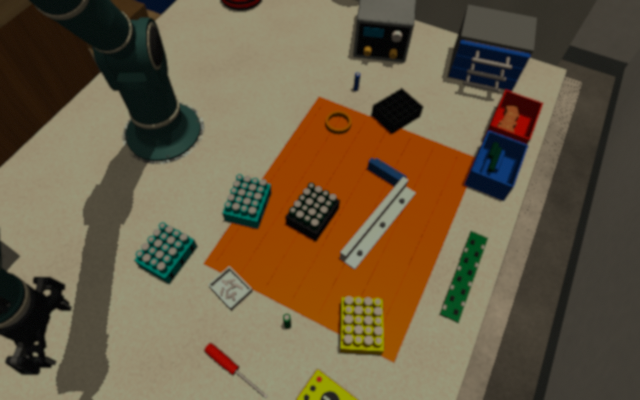

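View pics/side0.png

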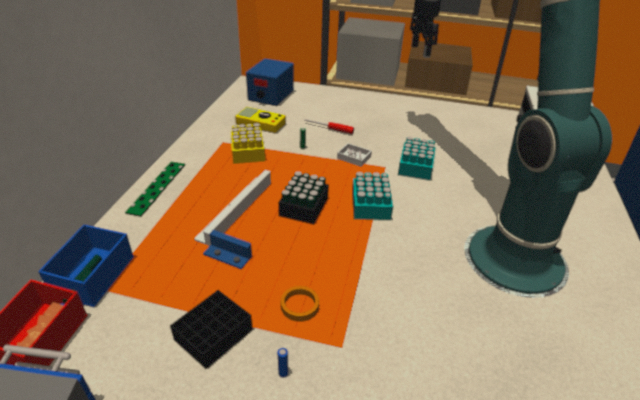

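Pack: scene (313,211), side (303,196); the jig lies beyond it, with the blue stop at scene (386,172). The teal and yellow packs are look-alikes. Next I fit the poses from depth.

```bash
python3 - <<'E'
from h import *
S=1000 # px/m
x0,x1,y0,y1=.28,.80,-.28,.25
out=[]
for n in ["scene","side"]:
    z=np.load(n+"0.npz"); W=z["W"]; im=z["im"]
    bench=W[np.abs(W[...,2])<.012]; 
    m=(W[...,0]>x0)&(W[...,0]<x1)&(W[...,1]>y0)&(W[...,1]<y1)
    print(n,m.sum(), "bench z", np.nanmedian(bench[:,2]))
    B=np.zeros((int((x1-x0)*S),int((y1-y0)*S),3),np.uint8)
    P=W[m];C=im[m];o=np.argsort(P[:,2]);P=P[o];C=C[o]
    for p,c in zip(P,C):
        cv2.circle(B,(int((y1-p[1])*S),int((x1-p[0])*S)),1,tuple(int(q) for q in np.clip(c.astype(int)*1.3,0,255)),-1)
    out.append(B[:, :400] if False else B)
    def fit(sel,nm):
        Q=W[sel]; r=cv2.minAreaRect(Q[:,:2].astype(np.float32)*1000); print(nm,len(Q),np.round(r[0],1),np.round(r[1],1),round(r[2],2))
    X,Y,Z=W[...,0],W[...,1],W[...,2]
    near=(np.hypot(X-.51,Y+.05)<.095)&(X>.42)
    fit(near&(Z>.058)&(Z<.075),"cells"); fit(near&(Z>.02)&(Z<.075),"pack")
    hsv=cv2.cvtColor(im,cv2.COLOR_BGR2HSV)
    jr=(X>.55)&(X<.75)&(Y>-.15)&(Y<.2)
    fit(jr&(Z>.033)&(Z<.050),"jigtop")
cv2.imwrite("pics/bev.png",cv2.resize(np.hstack(out),None,fx=.74,fy=.74,interpolation=cv2.INTER_AREA))
E
```

```text
scene 36025 bench z -0.00012669304938139891
cells 1041 [511.8 -51.2] [105.5  82.3] 85.31
pack 1754 [512.  -51.9] [115.7  93.7] 85.7
jigtop 1068 [610.5  18. ] [278.9 115.5] 80.02
side 30929 bench z -0.000854869152763893
cells 840 [509.6 -47.3] [106.   81.2] 85.4
pack 1619 [509.1 -47. ] [118.5  91.7] 84.87
jigtop 868 [608.2  22. ] [279.6 116.8] 79.91
```

View pics/bev.png

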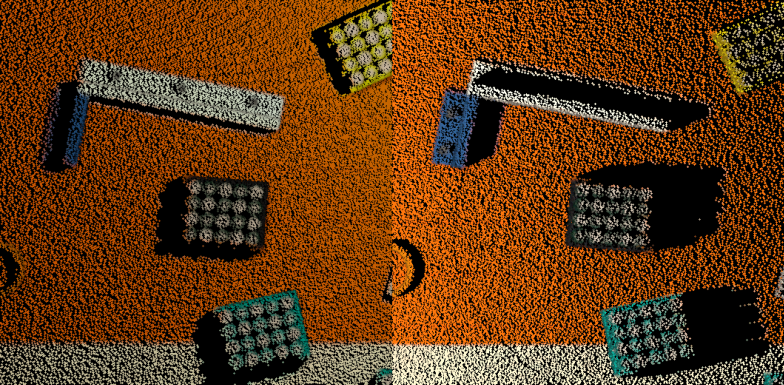

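Pack at about (511,-50) mm, yaw -4.5°. Jig yaw is about -10° with its corner near (672,132) mm. I'm moving to above the approach point, with the fingers' line parallel to the fence.

Call:
drive_tool(
  commands=[
    {"dx": 374,"dy": -422,"rz": 36.6},
    {"dx": 374,"dy": -422,"rz": 36.6},
    {"dx": 374,"dy": -422,"rz": 36.6},
    {"dx": 374,"dy": -422,"rz": 36.6},
    {"dx": 374,"dy": -422,"rz": 36.6},
    {"dx": 374,"dy": -422,"rz": 36.6},
    {"dx": 374,"dy": -422,"rz": 36.6},
    {"dx": 374,"dy": -422,"rz": 36.6},
    {"dx": 374,"dy": -422,"rz": 36.6},
    {"dx": 374,"dy": -422,"rz": 36.6},
    {"dx": 374,"dy": -422,"rz": 36.6},
    {"dx": 374,"dy": -422,"rz": 36.6},
    {"dx": 374,"dy": -422,"rz": 36.6},
    {"dx": 374,"dy": -422,"rz": 36.6},
    {"dx": 374,"dy": -422,"rz": 36.6},
    {"dx": 374,"dy": -422,"rz": 36.6},
    {"dx": 374,"dy": -422,"rz": 36.6},
    {"dx": 374,"dy": -422,"rz": 36.6},
    {"dx": 374,"dy": -422,"rz": 36.6},
    {"dx": 374,"dy": -422,"rz": 36.6},
  ],
)

```text
validation failed for argument at $.co...
```

```bash
cat >> h.py <<'E'
def jigfit():
    """inner faces from the first pictures: returns corner (m), yaw (rad)"""
    a=np.radians(-10); c=np.array([.6723,.1318])
    Wf=np.load("side0.npz")["W"].reshape(-1,3); Ws=np.load("scene0.npz")["W"].reshape(-1,3)
    for _ in range(4):
        M=np.array([[np.cos(a),-np.sin(a)],[np.sin(a),np.cos(a)]])
        f=(Wf[:,:2]-c)@M; s=(Ws[:,:2]-c)@M
        F=f[(np.abs(f[:,0])<.006)&(f[:,1]<-.03)&(f[:,1]>-.25)&(Wf[:,2]>.008)&(Wf[:,2]<.034)]
        G=s[(np.abs(s[:,1])<.006)&(s[:,0]<-.02)&(s[:,0]>-.09)&(Ws[:,2]>.008)&(Ws[:,2]<.034)]
        p=np.polyfit(F[:,1],F[:,0],1); a-=np.arctan(p[0]); c=c+M@np.array([p[1],np.median(G[:,1]) if len(G) else 0])
    return c,a,len(F),len(G)
E
python3 - <<'E'
from h import *
print(jigfit())
o=env.get_obs(); print(o["clock"],o["tcp_pos"],o["eef_rot"])
E
```

```text
(array([0.67013373, 0.13131738]), np.float64(-0.18665221509698066), 422, 136)
0.9 [ 0.29131506 -0.58109374  0.23132737] [1.79994529e+02 2.53125478e-03 2.66242017e+01]
```

Call:
drive_tool(
  commands=[
    {"dx": 374.0,"dy": -422.0,"dz": 0.0,"rx": 0.0,"ry": 0.0,"rz": 37.0,"gripper": 85.0},
  ],
)

```text
clock: 0.98
tcp_pos: [0.2976, -0.5471, 0.2307]
eef_rot: [179.8, 0.2, 18.9]
ft_force: [-0.4, 0.1, 0.4]
opening: 0.0849
grip_force: 0.0
```

Call:
drive_tool(
  commands=[
    {"dx": 295,"dy": -431,"dz": 0,"rx": 0,"ry": 0,"rz": 29.8,"gripper": 85},
    {"dx": 295,"dy": -431,"dz": 0,"rx": 0,"ry": 0,"rz": 29.8,"gripper": 85},
    {"dx": 295,"dy": -431,"dz": 0,"rx": 0,"ry": 0,"rz": 29.8,"gripper": 85},
    {"dx": 295,"dy": -431,"dz": 0,"rx": 0,"ry": 0,"rz": 29.8,"gripper": 85},
    {"dx": 295,"dy": -431,"dz": 0,"rx": 0,"ry": 0,"rz": 29.8,"gripper": 85},
    {"dx": 295,"dy": -431,"dz": 0,"rx": 0,"ry": 0,"rz": 29.8,"gripper": 85},
    {"dx": 295,"dy": -431,"dz": 0,"rx": 0,"ry": 0,"rz": 29.8,"gripper": 85},
    {"dx": 295,"dy": -431,"dz": 0,"rx": 0,"ry": 0,"rz": 29.8,"gripper": 85},
    {"dx": 295,"dy": -431,"dz": 0,"rx": 0,"ry": 0,"rz": 29.8,"gripper": 85},
    {"dx": 295,"dy": -431,"dz": 0,"rx": 0,"ry": 0,"rz": 29.8,"gripper": 85},
    {"dx": 295,"dy": -431,"dz": 0,"rx": 0,"ry": 0,"rz": 29.8,"gripper": 85},
    {"dx": 295,"dy": -431,"dz": 0,"rx": 0,"ry": 0,"rz": 29.8,"gripper": 85},
    {"dx": 295,"dy": -431,"dz": 0,"rx": 0,"ry": 0,"rz": 29.8,"gripper": 85},
    {"dx": 295,"dy": -431,"dz": 0,"rx": 0,"ry": 0,"rz": 29.8,"gripper": 85},
    {"dx": 295,"dy": -431,"dz": 0,"rx": 0,"ry": 0,"rz": 29.8,"gripper": 85},
    {"dx": 295,"dy": -431,"dz": 0,"rx": 0,"ry": 0,"rz": 29.8,"gripper": 85},
    {"dx": 295,"dy": -431,"dz": 0,"rx": 0,"ry": 0,"rz": 29.8,"gripper": 85},
    {"dx": 295,"dy": -431,"dz": 0,"rx": 0,"ry": 0,"rz": 29.8,"gripper": 85},
  ],
)

```text
clock: 2.48
tcp_pos: [0.4363, -0.0376, 0.2312]
eef_rot: [180.0, 0.0, -10.5]
ft_force: [0.3, 0.0, -0.3]
opening: 0.0849
grip_force: 0.0
```

```bash
cat >> h.py <<'E'
def look(n,c,tag,r=.1,teal=None):
    t=T(n); im,d=grab_frame(n); cv2.imwrite(f"pics/{tag}.png",im); W=cloud(n,t,d); np.savez(tag+".npz",im=im,W=W)
    print(n,"bench",np.round(np.nanmedian(W[np.abs(W[...,2])<.012][:,2]),4))
    s=im.max(2).astype(int)-im.min(2)
    near=np.hypot(W[...,0]-c[0],W[...,1]-c[1])<r
    for nm,lo,hi in [("cells",.058,.075),("pack",.03,.075)]:
        m=near&(W[...,2]>lo)&(W[...,2]<hi)
        if m.sum()>50:
            q=cv2.minAreaRect(W[m][:,:2].astype(np.float32)*1000); print(nm,m.sum(),np.round(q[0],1),np.round(q[1],1),round(q[2],2))
E
python3 - <<'E'
from h import *
look("wrist",(.51,-.05),"w1",.085)
E
```

```text
wrist bench -0.0003
cells 7517 [511.  -49.3] [102.8  81.9] 85.32
pack 11537 [511.2 -49.2] [114.1  92.1] 85.27
```

View pics/w1.png

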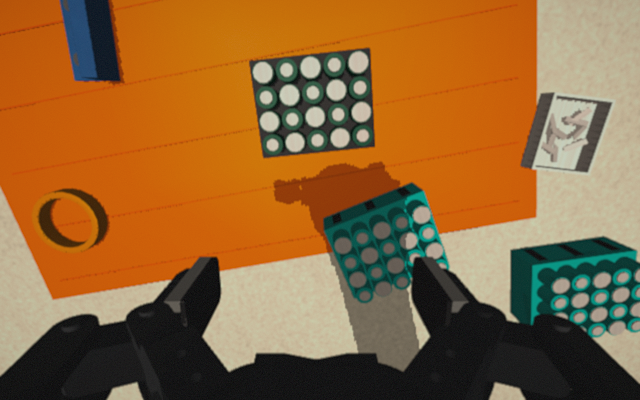

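The wrist view shows the black pack at pixel (313,103). It measures (511,-49) mm, yaw -4.7°, with the right size, and the teal pack sits clear of the finger paths. I descend and then push towards the fence.

Call:
drive_tool(
  commands=[
    {"dx": 0,"dy": 0,"dz": 40,"rx": 0,"ry": 0,"rz": 0,"gripper": 85},
    {"dx": 0,"dy": 0,"dz": 80,"rx": 0,"ry": 0,"rz": 0,"gripper": 85},
    {"dx": 0,"dy": 0,"dz": 120,"rx": 0,"ry": 0,"rz": 0,"gripper": 85},
    {"dx": 0,"dy": 0,"dz": 160,"rx": 0,"ry": 0,"rz": 0,"gripper": 85},
    {"dx": 0,"dy": 0,"dz": 195,"rx": 0,"ry": 0,"rz": 0,"gripper": 85},
    {"dx": 0,"dy": 0,"dz": 215,"rx": 0,"ry": 0,"rz": 0,"gripper": 85},
    {"dx": 0,"dy": 0,"dz": 224,"rx": 0,"ry": 0,"rz": 0,"gripper": 85},
    {"dx": 0,"dy": 0,"dz": 224,"rx": 0,"ry": 0,"rz": 0,"gripper": 85},
    {"dx": 0,"dy": 0,"dz": 224,"rx": 0,"ry": 0,"rz": 0,"gripper": 85},
  ],
)

```text
clock: 3.28
tcp_pos: [0.437, -0.0364, 0.0077]
eef_rot: [180.0, -0.0, -10.4]
ft_force: [0.9, -0.2, 0.0]
opening: 0.0851
grip_force: 0.0
```

Call:
drive_tool(
  commands=[
    {"dx": 6,"dy": 0,"dz": 0,"rx": 0,"ry": 0,"rz": 0,"gripper": 85},
    {"dx": 12,"dy": 0,"dz": 0,"rx": 0,"ry": 0,"rz": 0,"gripper": 85},
    {"dx": 17,"dy": 0,"dz": 0,"rx": 0,"ry": 0,"rz": 0,"gripper": 85},
    {"dx": 22,"dy": 0,"dz": 0,"rx": 0,"ry": 0,"rz": 0,"gripper": 85},
    {"dx": 27,"dy": 0,"dz": 0,"rx": 0,"ry": 0,"rz": 0,"gripper": 85},
    {"dx": 32,"dy": 0,"dz": 0,"rx": 0,"ry": 0,"rz": 0,"gripper": 85},
    {"dx": 37,"dy": 0,"dz": 0,"rx": 0,"ry": 0,"rz": 0,"gripper": 85},
    {"dx": 40,"dy": 0,"dz": 0,"rx": 0,"ry": 0,"rz": 0,"gripper": 85},
    {"dx": 40,"dy": 0,"dz": 0,"rx": 0,"ry": 0,"rz": 0,"gripper": 85},
  ],
)

```text
clock: 4.03
tcp_pos: [0.4763, -0.0437, 0.0074]
eef_rot: [180.0, -0.0, -10.4]
ft_force: [-2.9, -0.2, 1.8]
opening: 0.085
grip_force: 1.2
```

```bash
python3 - <<'E'
from h import *
look("side",(.53,-.05),"s1",.085)
look("scene",(.53,-.05),"c1",.085)
E
```

```text
side bench -0.0008
cells 629 [518.8 -39.6] [127.7 112.6] 79.3
pack 1164 [519.4 -39.4] [124.  117.2] 76.78
scene bench -0.0001
cells 1112 [526.2 -52.5] [141.3  97.7] 79.3
pack 1781 [528.5 -52.2] [141.4 104. ] 80.31
```

View pics/s1.png

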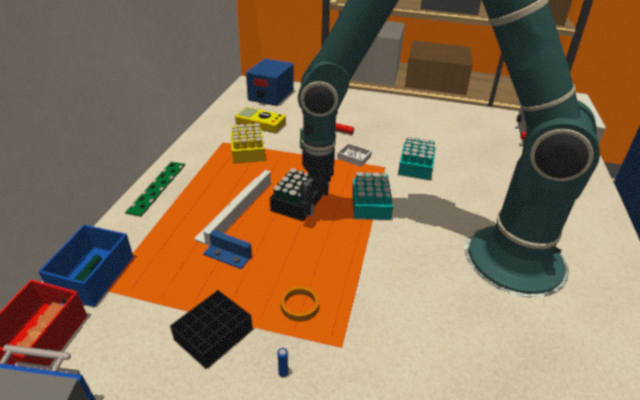

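The pack at side pixel (293,193) sits against the fingers and slides flat under about 3 N. I keep pushing.

Call:
drive_tool(
  commands=[
    {"dx": 5,"dy": 0,"dz": 0,"rx": 0,"ry": 0,"rz": 0,"gripper": 85},
    {"dx": 11,"dy": 0,"dz": 0,"rx": 0,"ry": 0,"rz": 0,"gripper": 85},
    {"dx": 17,"dy": 0,"dz": 0,"rx": 0,"ry": 0,"rz": 0,"gripper": 85},
    {"dx": 23,"dy": 0,"dz": 0,"rx": 0,"ry": 0,"rz": 0,"gripper": 85},
    {"dx": 29,"dy": 0,"dz": 0,"rx": 0,"ry": 0,"rz": 0,"gripper": 85},
    {"dx": 35,"dy": 0,"dz": 0,"rx": 0,"ry": 0,"rz": 0,"gripper": 85},
    {"dx": 40,"dy": 0,"dz": 0,"rx": 0,"ry": 0,"rz": 0,"gripper": 85},
    {"dx": 45,"dy": 0,"dz": 0,"rx": 0,"ry": 0,"rz": 0,"gripper": 85},
    {"dx": 48,"dy": 0,"dz": 0,"rx": 0,"ry": 0,"rz": 0,"gripper": 85},
    {"dx": 50,"dy": 0,"dz": 0,"rx": 0,"ry": 0,"rz": 0,"gripper": 85},
    {"dx": 50,"dy": 0,"dz": 0,"rx": 0,"ry": 0,"rz": 0,"gripper": 85},
  ],
)

```text
clock: 5.05
tcp_pos: [0.5258, -0.0524, 0.0072]
eef_rot: [-180.0, -0.1, -10.3]
ft_force: [-1.9, 0.2, -1.0]
opening: 0.0852
grip_force: 0.8
```

Call:
drive_tool(
  commands=[
    {"dx": -20,"dy": 0,"dz": 0,"rx": 0,"ry": 0,"rz": 0,"gripper": 85},
    {"dx": -40,"dy": 0,"dz": 0,"rx": 0,"ry": 0,"rz": 0,"gripper": 85},
    {"dx": -40,"dy": 0,"dz": -40,"rx": 0,"ry": 0,"rz": 0,"gripper": 85},
    {"dx": -40,"dy": 0,"dz": -80,"rx": 0,"ry": 0,"rz": 0,"gripper": 85},
    {"dx": -40,"dy": 0,"dz": -120,"rx": 0,"ry": 0,"rz": 0,"gripper": 85},
    {"dx": 57,"dy": 87,"dz": -200,"rx": 0,"ry": 0,"rz": -90,"gripper": 50},
    {"dx": 57,"dy": 87,"dz": -200,"rx": 0,"ry": 0,"rz": -90,"gripper": 50},
    {"dx": 57,"dy": 87,"dz": -200,"rx": 0,"ry": 0,"rz": -90,"gripper": 50},
    {"dx": 57,"dy": 87,"dz": -200,"rx": 0,"ry": 0,"rz": -90,"gripper": 50},
    {"dx": 57,"dy": 87,"dz": -200,"rx": 0,"ry": 0,"rz": -90,"gripper": 50},
    {"dx": 57,"dy": 87,"dz": -200,"rx": 0,"ry": 0,"rz": -90,"gripper": 50},
    {"dx": 57,"dy": 87,"dz": -200,"rx": 0,"ry": 0,"rz": -90,"gripper": 50},
    {"dx": 57,"dy": 87,"dz": -200,"rx": 0,"ry": 0,"rz": -90,"gripper": 50},
    {"dx": 57,"dy": 87,"dz": -200,"rx": 0,"ry": 0,"rz": -90,"gripper": 50},
    {"dx": 57,"dy": 87,"dz": -200,"rx": 0,"ry": 0,"rz": -90,"gripper": 50},
    {"dx": 57,"dy": 87,"dz": -200,"rx": 0,"ry": 0,"rz": -90,"gripper": 50},
    {"dx": 57,"dy": 87,"dz": -200,"rx": 0,"ry": 0,"rz": -90,"gripper": 50},
    {"dx": 57,"dy": 87,"dz": -200,"rx": 0,"ry": 0,"rz": -90,"gripper": 50},
    {"dx": 57,"dy": 87,"dz": -200,"rx": 0,"ry": 0,"rz": -90,"gripper": 50},
  ],
)

```text
clock: 6.63
tcp_pos: [0.5667, -0.1486, 0.2079]
eef_rot: [179.8, -0.0, 79.7]
ft_force: [0.6, 0.1, 0.9]
opening: 0.0498
grip_force: 0.0
```

```bash
python3 - <<'E'
from h import *
o=env.get_obs(); print(o["tcp_pos"],o["eef_rot"])
look("wrist",(.582,-.061),"w2",.075)
# jig from wrist: top surface
W=np.load("w2.npz")["W"].reshape(-1,3)
c=np.array([.671,.1315]);a=np.radians(-10.4);M=np.array([[np.cos(a),-np.sin(a)],[np.sin(a),np.cos(a)]])
q=(W[:,:2]-c)@M
F=q[(np.abs(q[:,0])<.012)&(q[:,1]<-.03)&(q[:,1]>-.25)&(W[:,2]>.036)&(W[:,2]<.043)]
print(len(F))
for y in np.arange(-.25,-.03,.02):
    m=np.abs(F[:,1]-y)<.01
    if m.sum()>10: print(round(y,2),m.sum(),np.percentile(F[m,0],1).round(4))
G=q[(np.abs(q[:,1])<.012)&(q[:,0]<-.02)&(q[:,0]>-.09)&(W[:,2]>.036)&(W[:,2]<.043)]
for x in np.arange(-.09,-.02,.02):
    m=np.abs(G[:,0]-x)<.01
    if m.sum()>10: print("stop",round(x,2),m.sum(),np.percentile(G[m,1],1).round(4))
E
```

```text
[ 0.56672106 -0.14857051  0.2078804 ] [ 1.79818070e+02 -1.12703250e-02  7.97343649e+01]
wrist bench -0.0003
cells 9114 [581.4 -64.9] [102.2  81.9] 79.63
pack 15768 [592.  -66.3] [114.7 113.5] 79.6
2311
-0.25 181 -0.0107
-0.23 361 -0.0099
-0.21 391 -0.0104
-0.19 408 -0.0105
-0.17 423 -0.0107
-0.15 416 -0.0088
-0.13 131 -0.0008
```

View pics/w2.png

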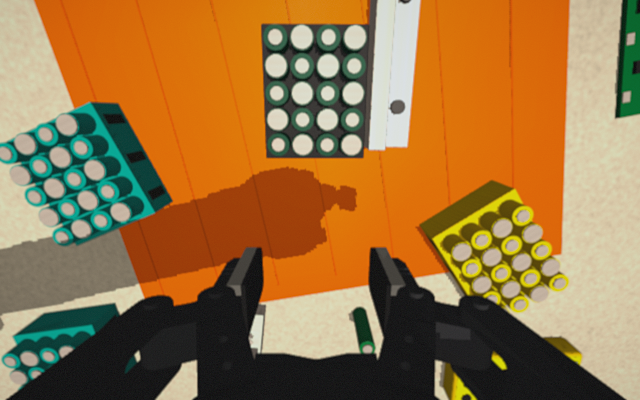

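The pack now lies parallel to the fence at wrist pixel (315,90), measured yaw -10.4°, with a gap of about 6 mm. Next is the push towards the stop.

Call:
drive_tool(
  commands=[
    {"dx": 0,"dy": 0,"dz": 40,"rx": 0,"ry": 0,"rz": 0,"gripper": 50},
    {"dx": 0,"dy": 0,"dz": 80,"rx": 0,"ry": 0,"rz": 0,"gripper": 50},
    {"dx": 0,"dy": 0,"dz": 120,"rx": 0,"ry": 0,"rz": 0,"gripper": 50},
    {"dx": 0,"dy": 0,"dz": 160,"rx": 0,"ry": 0,"rz": 0,"gripper": 50},
    {"dx": 0,"dy": 0,"dz": 188,"rx": 0,"ry": 0,"rz": 0,"gripper": 50},
    {"dx": 0,"dy": 0,"dz": 198,"rx": 0,"ry": 0,"rz": 0,"gripper": 50},
    {"dx": 0,"dy": 0,"dz": 200,"rx": 0,"ry": 0,"rz": 0,"gripper": 50},
    {"dx": 0,"dy": 0,"dz": 200,"rx": 0,"ry": 0,"rz": 0,"gripper": 50},
  ],
)

```text
clock: 7.35
tcp_pos: [0.5665, -0.148, 0.0079]
eef_rot: [179.9, -0.0, 79.6]
ft_force: [0.9, 0.4, 1.2]
opening: 0.0498
grip_force: 0.0
```

Call:
drive_tool(
  commands=[
    {"dx": 6,"dy": 0,"dz": 0,"rx": 0,"ry": 0,"rz": 0,"gripper": 50},
    {"dx": 12,"dy": 0,"dz": 0,"rx": 0,"ry": 0,"rz": 0,"gripper": 50},
    {"dx": 16,"dy": 0,"dz": 0,"rx": 0,"ry": 0,"rz": 0,"gripper": 50},
    {"dx": 20,"dy": 0,"dz": 0,"rx": 0,"ry": 0,"rz": 0,"gripper": 50},
    {"dx": 25,"dy": 0,"dz": 0,"rx": 0,"ry": 0,"rz": 0,"gripper": 50},
    {"dx": 31,"dy": 0,"dz": 0,"rx": 0,"ry": 0,"rz": 0,"gripper": 50},
    {"dx": 37,"dy": 0,"dz": 0,"rx": 0,"ry": 0,"rz": 0,"gripper": 50},
    {"dx": 43,"dy": 0,"dz": 0,"rx": 0,"ry": 0,"rz": 0,"gripper": 50},
    {"dx": 49,"dy": 0,"dz": 0,"rx": 0,"ry": 0,"rz": 0,"gripper": 50},
    {"dx": 55,"dy": 0,"dz": 0,"rx": 0,"ry": 0,"rz": 0,"gripper": 50},
    {"dx": 61,"dy": 0,"dz": 0,"rx": 0,"ry": 0,"rz": 0,"gripper": 50},
    {"dx": 67,"dy": 0,"dz": 0,"rx": 0,"ry": 0,"rz": 0,"gripper": 50},
    {"dx": 73,"dy": 0,"dz": 0,"rx": 0,"ry": 0,"rz": 0,"gripper": 50},
    {"dx": 78,"dy": 0,"dz": 0,"rx": 0,"ry": 0,"rz": 0,"gripper": 50},
    {"dx": 80,"dy": 0,"dz": 0,"rx": 0,"ry": 0,"rz": 0,"gripper": 50},
  ],
)

```text
clock: 8.6
tcp_pos: [0.581, -0.071, 0.0089]
eef_rot: [179.8, 0.2, 79.6]
ft_force: [-1.8, -6.4, 5.8]
opening: 0.05
grip_force: 3.6
```

Call:
drive_tool(
  commands=[
    {"dx": 5,"dy": 0,"dz": 0,"rx": 0,"ry": 0,"rz": 0,"gripper": 50},
    {"dx": 11,"dy": 0,"dz": 0,"rx": 0,"ry": 0,"rz": 0,"gripper": 50},
    {"dx": 17,"dy": 0,"dz": 0,"rx": 0,"ry": 0,"rz": 0,"gripper": 50},
    {"dx": 23,"dy": 0,"dz": 0,"rx": 0,"ry": 0,"rz": 0,"gripper": 50},
    {"dx": 29,"dy": 0,"dz": 0,"rx": 0,"ry": 0,"rz": 0,"gripper": 50},
    {"dx": 35,"dy": 0,"dz": 0,"rx": 0,"ry": 0,"rz": 0,"gripper": 50},
    {"dx": 41,"dy": 0,"dz": 0,"rx": 0,"ry": 0,"rz": 0,"gripper": 50},
    {"dx": 47,"dy": 0,"dz": 0,"rx": 0,"ry": 0,"rz": 0,"gripper": 50},
    {"dx": 53,"dy": 0,"dz": 0,"rx": 0,"ry": 0,"rz": 0,"gripper": 50},
    {"dx": 59,"dy": 0,"dz": 0,"rx": 0,"ry": 0,"rz": 0,"gripper": 50},
    {"dx": 65,"dy": 0,"dz": 0,"rx": 0,"ry": 0,"rz": 0,"gripper": 50},
    {"dx": 71,"dy": 0,"dz": 0,"rx": 0,"ry": 0,"rz": 0,"gripper": 50},
    {"dx": 76,"dy": 0,"dz": 0,"rx": 0,"ry": 0,"rz": 0,"gripper": 50},
    {"dx": 80,"dy": 0,"dz": 0,"rx": 0,"ry": 0,"rz": 0,"gripper": 50},
    {"dx": 82,"dy": 0,"dz": 0,"rx": 0,"ry": 0,"rz": 0,"gripper": 50},
    {"dx": 82,"dy": 0,"dz": 0,"rx": 0,"ry": 0,"rz": 0,"gripper": 50},
  ],
)

```text
clock: 9.93
tcp_pos: [0.5956, 0.0098, 0.0088]
eef_rot: [179.9, 0.1, 79.6]
ft_force: [-0.1, -4.5, 2.4]
opening: 0.0499
grip_force: 2.2
```

Call:
drive_tool(
  commands=[
    {"dx": 1.5,"dy": 0,"dz": 0,"rx": 0,"ry": 0,"rz": 0,"gripper": 50},
    {"dx": 3,"dy": 0,"dz": 0,"rx": 0,"ry": 0,"rz": 0,"gripper": 50},
    {"dx": 4.5,"dy": 0,"dz": 0,"rx": 0,"ry": 0,"rz": 0,"gripper": 50},
    {"dx": 6,"dy": 0,"dz": 0,"rx": 0,"ry": 0,"rz": 0,"gripper": 50},
    {"dx": 6,"dy": 0,"dz": 0,"rx": 0,"ry": 0,"rz": 0,"gripper": 50},
  ],
)

```text
clock: 10.35
tcp_pos: [0.5964, 0.0152, 0.0085]
eef_rot: [179.9, 0.2, 79.6]
ft_force: [-0.3, -5.2, 4.2]
opening: 0.0498
grip_force: 2.8
```

Call:
drive_tool(
  commands=[
    {"dx": 1,"dy": 0,"dz": 0,"rx": 0,"ry": 0,"rz": 0,"gripper": 50},
    {"dx": 2,"dy": 0,"dz": 0,"rx": 0,"ry": 0,"rz": 0,"gripper": 50},
    {"dx": 2,"dy": 0,"dz": 0,"rx": 0,"ry": 0,"rz": 0,"gripper": 50},
  ],
)

```text
clock: 10.6
tcp_pos: [0.5968, 0.017, 0.0085]
eef_rot: [179.9, 0.2, 79.6]
ft_force: [-1.4, -6.4, 5.1]
opening: 0.0501
grip_force: 3.1
```

Call:
drive_tool(
  commands=[
    {"dx": -30,"dy": 0,"dz": 0,"rx": 0,"ry": 0,"rz": 0,"gripper": 50},
    {"dx": -30,"dy": 0,"dz": -40,"rx": 0,"ry": 0,"rz": 0,"gripper": 50},
    {"dx": -30,"dy": 0,"dz": -80,"rx": 0,"ry": 0,"rz": 0,"gripper": 50},
    {"dx": -30,"dy": 0,"dz": -120,"rx": 0,"ry": 0,"rz": 0,"gripper": 50},
    {"dx": -30,"dy": 0,"dz": -160,"rx": 0,"ry": 0,"rz": 0,"gripper": 60},
    {"dx": 68,"dy": -75,"dz": -200,"rx": 0,"ry": 0,"rz": 90,"gripper": 60},
    {"dx": 68,"dy": -75,"dz": -200,"rx": 0,"ry": 0,"rz": 90,"gripper": 60},
    {"dx": 68,"dy": -75,"dz": -200,"rx": 0,"ry": 0,"rz": 90,"gripper": 60},
    {"dx": 68,"dy": -75,"dz": -200,"rx": 0,"ry": 0,"rz": 90,"gripper": 60},
    {"dx": 68,"dy": -75,"dz": -200,"rx": 0,"ry": 0,"rz": 90,"gripper": 60},
    {"dx": 68,"dy": -75,"dz": -200,"rx": 0,"ry": 0,"rz": 90,"gripper": 60},
    {"dx": 68,"dy": -75,"dz": -200,"rx": 0,"ry": 0,"rz": 90,"gripper": 60},
    {"dx": 68,"dy": -75,"dz": -200,"rx": 0,"ry": 0,"rz": 90,"gripper": 60},
    {"dx": 68,"dy": -75,"dz": -200,"rx": 0,"ry": 0,"rz": 90,"gripper": 60},
    {"dx": 68,"dy": -75,"dz": -200,"rx": 0,"ry": 0,"rz": 90,"gripper": 60},
    {"dx": 68,"dy": -75,"dz": -200,"rx": 0,"ry": 0,"rz": 90,"gripper": 60},
    {"dx": 68,"dy": -75,"dz": -200,"rx": 0,"ry": 0,"rz": 90,"gripper": 60},
    {"dx": 68,"dy": -75,"dz": -200,"rx": 0,"ry": 0,"rz": 90,"gripper": 60},
    {"dx": 68,"dy": -75,"dz": -200,"rx": 0,"ry": 0,"rz": 90,"gripper": 60},
  ],
)

```text
clock: 12.18
tcp_pos: [0.5343, 0.1005, 0.2079]
eef_rot: [-180.0, -0.1, -10.4]
ft_force: [0.6, 0.6, -0.7]
opening: 0.0601
grip_force: 0.0
```

```bash
cat >> h.py <<'E'
def check(tag,c):
    o=env.get_obs(); print(o["tcp_pos"].round(4),o["eef_rot"].round(1))
    t=T("wrist"); im,d=grab_frame("wrist"); W=cloud("wrist",t,d); np.savez(tag+".npz",im=im,W=W); cv2.imwrite(f"pics/{tag}.png",im)
    m=(np.hypot(W[...,0]-c[0],W[...,1]-c[1])<.085)&(W[...,2]>.060)&(W[...,2]<.075)
    q=cv2.minAreaRect(W[m][:,:2].astype(np.float32)*1000); print("cells",m.sum(),np.round(q[0],1),np.round(q[1],1),round(q[2],2))
    W=W.reshape(-1,3);im=im.reshape(-1,3).astype(int); cc=np.array([.671,.1315]);a=np.radians(-10.4);M=np.array([[np.cos(a),-np.sin(a)],[np.sin(a),np.cos(a)]])
    print("pack in jig approx",((np.array(q[0])/1000-cc)@M).round(4))
    p=(W[:,:2]-cc)@M; top=(W[:,2]>.034)&(W[:,2]<.0425)
    F=p[top&(im.min(1)>110)&(np.abs(p[:,0]-.005)<.015)&(p[:,1]>-.25)&(p[:,1]<0)]
    G=p[top&(im[:,0]-im[:,2]>30)&(np.abs(p[:,1]-.005)<.02)&(p[:,0]>-.1)&(p[:,0]<-.01)]
    for nm,P,i in (("fence",F,1),("stop",G,0)):
        for s in np.arange(-.24,0,.03):
            k=np.abs(P[:,i]-s)<.015
            if k.sum()>30: print(nm,round(s,2),k.sum(),np.percentile(P[k,1-i],[2,98]).round(4))
E
python3 -c "
from h import *
check('w3',(.609,.084))"
```

```text
[0.5343 0.1005 0.2079] [-1.80e+02 -1.00e-01 -1.04e+01]
cells 8718 [608.8  84.5] [102.8  81.4] 79.6
pack in jig approx [-0.0527 -0.0575]
fence -0.24 602 [-0.0012  0.0144]
fence -0.21 718 [-0.001   0.0144]
fence -0.18 699 [-0.0005  0.0144]
fence -0.15 726 [-0.0003  0.0152]
fence -0.12 725 [-0.0002  0.0152]
fence -0.09 716 [0.0001 0.0153]
fence -0.06 729 [0.0005 0.016 ]
fence -0.03 732 [0.0007 0.016 ]
stop -0.09 444 [0.0015 0.0169]
stop -0.06 590 [0.0013 0.0167]
stop -0.03 641 [0.001  0.0165]
```

View pics/w3.png

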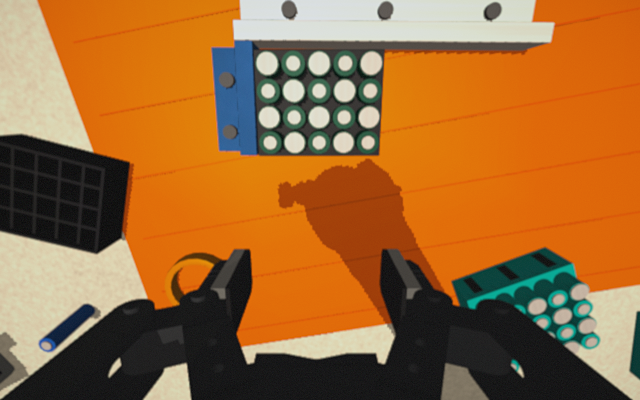

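The pack at wrist pixel (318,103) is square, about 7 mm from the fence and 1–2 mm from the stop. The jig yaw refines to -10.9°. I descend and push onto the fence.

Call:
drive_tool(
  commands=[
    {"dx": 0,"dy": 2,"dz": 40,"rx": 0,"ry": 0,"rz": 0.5,"gripper": 60},
    {"dx": 0,"dy": 2,"dz": 80,"rx": 0,"ry": 0,"rz": 0.5,"gripper": 60},
    {"dx": 0,"dy": 2,"dz": 120,"rx": 0,"ry": 0,"rz": 0.5,"gripper": 60},
    {"dx": 0,"dy": 2,"dz": 160,"rx": 0,"ry": 0,"rz": 0.5,"gripper": 60},
    {"dx": 0,"dy": 2,"dz": 188,"rx": 0,"ry": 0,"rz": 0.5,"gripper": 60},
    {"dx": 0,"dy": 2,"dz": 198,"rx": 0,"ry": 0,"rz": 0.5,"gripper": 60},
    {"dx": 0,"dy": 2,"dz": 200,"rx": 0,"ry": 0,"rz": 0.5,"gripper": 60},
    {"dx": 5,"dy": 2,"dz": 200,"rx": 0,"ry": 0,"rz": 0.5,"gripper": 60},
    {"dx": 10,"dy": 2,"dz": 200,"rx": 0,"ry": 0,"rz": 0.5,"gripper": 60},
    {"dx": 14,"dy": 2,"dz": 200,"rx": 0,"ry": 0,"rz": 0.5,"gripper": 60},
    {"dx": 17,"dy": 2,"dz": 200,"rx": 0,"ry": 0,"rz": 0.5,"gripper": 60},
    {"dx": 19,"dy": 2,"dz": 200,"rx": 0,"ry": 0,"rz": 0.5,"gripper": 60},
    {"dx": 21,"dy": 2,"dz": 200,"rx": 0,"ry": 0,"rz": 0.5,"gripper": 60},
    {"dx": 23,"dy": 2,"dz": 200,"rx": 0,"ry": 0,"rz": 0.5,"gripper": 60},
    {"dx": 24,"dy": 2,"dz": 200,"rx": 0,"ry": 0,"rz": 0.5,"gripper": 60},
    {"dx": 24,"dy": 2,"dz": 200,"rx": 0,"ry": 0,"rz": 0.5,"gripper": 60},
  ],
)

```text
clock: 13.57
tcp_pos: [0.5565, 0.0938, 0.0079]
eef_rot: [180.0, 0.1, -10.8]
ft_force: [-5.2, 0.9, 4.0]
opening: 0.06
grip_force: 2.8
```

Call:
drive_tool(
  commands=[
    {"dx": 1,"dy": 0,"dz": 0,"rx": 0,"ry": 0,"rz": 0,"gripper": 60},
    {"dx": 2,"dy": 0,"dz": 0,"rx": 0,"ry": 0,"rz": 0,"gripper": 60},
    {"dx": 2,"dy": 0,"dz": 0,"rx": 0,"ry": 0,"rz": 0,"gripper": 60},
  ],
)

```text
clock: 13.82
tcp_pos: [0.5582, 0.0934, 0.0078]
eef_rot: [180.0, 0.1, -10.8]
ft_force: [-5.8, 0.8, 4.0]
opening: 0.0601
grip_force: 2.9
```

Call:
drive_tool(
  commands=[
    {"dx": 1,"dy": 0,"dz": 0,"rx": 0,"ry": 0,"rz": 0,"gripper": 60},
    {"dx": 1,"dy": 0,"dz": 0,"rx": 0,"ry": 0,"rz": 0,"gripper": 60},
    {"dx": 1,"dy": 0,"dz": 0,"rx": 0,"ry": 0,"rz": 0,"gripper": 60},
  ],
)

```text
clock: 14.07
tcp_pos: [0.5592, 0.0932, 0.0078]
eef_rot: [180.0, 0.1, -10.8]
ft_force: [-5.3, 2.0, 3.4]
opening: 0.06
grip_force: 2.9
```

Call:
drive_tool(
  commands=[
    {"dx": 1,"dy": 0,"dz": 0,"rx": 0,"ry": 0,"rz": 0,"gripper": 60},
    {"dx": 1,"dy": 0,"dz": 0,"rx": 0,"ry": 0,"rz": 0,"gripper": 60},
  ],
)

```text
clock: 14.23
tcp_pos: [0.5593, 0.0932, 0.0078]
eef_rot: [179.9, 0.3, -10.8]
ft_force: [-8.7, 1.1, 5.8]
opening: 0.06
grip_force: 4.1
```

Call:
drive_tool(
  commands=[
    {"dx": 1,"dy": 0,"dz": 0,"rx": 0,"ry": 0,"rz": 0,"gripper": 60},
    {"dx": 1,"dy": 0,"dz": 0,"rx": 0,"ry": 0,"rz": 0,"gripper": 60},
  ],
)

```text
clock: 14.4
tcp_pos: [0.5592, 0.0932, 0.0077]
eef_rot: [179.9, 0.4, -10.8]
ft_force: [-10.1, 2.6, 8.0]
opening: 0.0601
grip_force: 5.4
```

Call:
drive_tool(
  commands=[
    {"dx": 1,"dy": 0,"dz": 0,"rx": 0,"ry": 0,"rz": 0,"gripper": 60},
    {"dx": 1,"dy": 0,"dz": 0,"rx": 0,"ry": 0,"rz": 0,"gripper": 60},
  ],
)

```text
clock: 14.57
tcp_pos: [0.5592, 0.0931, 0.0076]
eef_rot: [179.9, 0.5, -10.8]
ft_force: [-12.2, 3.3, 9.6]
opening: 0.0602
grip_force: 6.6
```

Force rises and the position has stalled, so the pack is seated on the fence. Next is the final push to the stop.

Call:
drive_tool(
  commands=[
    {"dx": -15,"dy": 0,"dz": 0,"rx": 0,"ry": 0,"rz": 0,"gripper": 60},
    {"dx": -33,"dy": 0,"dz": 0,"rx": 0,"ry": 0,"rz": 0,"gripper": 60},
    {"dx": -33,"dy": 0,"dz": -40,"rx": 0,"ry": 0,"rz": 0,"gripper": 60},
    {"dx": -33,"dy": 0,"dz": -80,"rx": 0,"ry": 0,"rz": 0,"gripper": 60},
    {"dx": -33,"dy": 0,"dz": -120,"rx": 0,"ry": 0,"rz": 0,"gripper": 60},
    {"dx": -33,"dy": 0,"dz": -160,"rx": 0,"ry": 0,"rz": 0,"gripper": 60},
    {"dx": 54,"dy": 86,"dz": -200,"rx": 0,"ry": 0,"rz": -90,"gripper": 50},
    {"dx": 54,"dy": 86,"dz": -200,"rx": 0,"ry": 0,"rz": -90,"gripper": 50},
    {"dx": 54,"dy": 86,"dz": -200,"rx": 0,"ry": 0,"rz": -90,"gripper": 50},
    {"dx": 54,"dy": 86,"dz": -200,"rx": 0,"ry": 0,"rz": -90,"gripper": 50},
    {"dx": 54,"dy": 86,"dz": -200,"rx": 0,"ry": 0,"rz": -90,"gripper": 50},
    {"dx": 54,"dy": 86,"dz": -200,"rx": 0,"ry": 0,"rz": -90,"gripper": 50},
    {"dx": 54,"dy": 86,"dz": -200,"rx": 0,"ry": 0,"rz": -90,"gripper": 50},
    {"dx": 54,"dy": 86,"dz": -200,"rx": 0,"ry": 0,"rz": -90,"gripper": 50},
    {"dx": 54,"dy": 86,"dz": -200,"rx": 0,"ry": 0,"rz": -90,"gripper": 50},
    {"dx": 54,"dy": 86,"dz": -200,"rx": 0,"ry": 0,"rz": -90,"gripper": 50},
    {"dx": 54,"dy": 86,"dz": -200,"rx": 0,"ry": 0,"rz": -90,"gripper": 50},
    {"dx": 54,"dy": 86,"dz": -200,"rx": 0,"ry": 0,"rz": -90,"gripper": 50},
    {"dx": 54,"dy": 86,"dz": -200,"rx": 0,"ry": 0,"rz": -90,"gripper": 50},
    {"dx": 54,"dy": 86,"dz": -200,"rx": 0,"ry": 0,"rz": -90,"gripper": 50},
  ],
)

```text
clock: 16.23
tcp_pos: [0.6008, -0.003, 0.208]
eef_rot: [179.9, -0.0, 79.2]
ft_force: [-0.5, -0.0, -0.2]
opening: 0.0498
grip_force: 0.0
```

```bash
python3 -c "
from h import *
check('w4',(.615,.083))"
```

```text
[ 0.6008 -0.003   0.208 ] [179.9  -0.   79.2]
cells 9101 [615.4  83.4] [102.3  81.4] 78.97
pack in jig approx [-0.046  -0.0574]
fence -0.24 251 [-0.0014  0.0102]
fence -0.21 363 [-0.0011  0.0141]
fence -0.18 424 [-0.0007  0.0146]
fence -0.15 457 [-0.0002  0.0145]
fence -0.12 518 [-0.0001  0.015 ]
fence -0.09 545 [0.0005 0.0153]
fence -0.06 594 [0.0007 0.0156]
fence -0.03 646 [0.0009 0.0158]
stop -0.09 541 [0.0015 0.0153]
stop -0.06 695 [0.0014 0.0151]
stop -0.03 716 [0.0011 0.0149]
```

Call:
drive_tool(
  commands=[
    {"dx": 0,"dy": -2,"dz": 40,"rx": 0,"ry": 0,"rz": 0,"gripper": 50},
    {"dx": 0,"dy": -2,"dz": 80,"rx": 0,"ry": 0,"rz": 0,"gripper": 50},
    {"dx": 0,"dy": -2,"dz": 120,"rx": 0,"ry": 0,"rz": 0,"gripper": 50},
    {"dx": 0,"dy": -2,"dz": 160,"rx": 0,"ry": 0,"rz": 0,"gripper": 50},
    {"dx": 0,"dy": -2,"dz": 188,"rx": 0,"ry": 0,"rz": 0,"gripper": 50},
    {"dx": 0,"dy": -2,"dz": 198,"rx": 0,"ry": 0,"rz": 0,"gripper": 50},
    {"dx": 0,"dy": -2,"dz": 200,"rx": 0,"ry": 0,"rz": 0,"gripper": 50},
    {"dx": 5,"dy": -2,"dz": 200,"rx": 0,"ry": 0,"rz": 0,"gripper": 50},
    {"dx": 10,"dy": -2,"dz": 200,"rx": 0,"ry": 0,"rz": 0,"gripper": 50},
    {"dx": 14,"dy": -2,"dz": 200,"rx": 0,"ry": 0,"rz": 0,"gripper": 50},
    {"dx": 17,"dy": -2,"dz": 200,"rx": 0,"ry": 0,"rz": 0,"gripper": 50},
    {"dx": 18,"dy": -2,"dz": 200,"rx": 0,"ry": 0,"rz": 0,"gripper": 50},
    {"dx": 19,"dy": -2,"dz": 200,"rx": 0,"ry": 0,"rz": 0,"gripper": 50},
    {"dx": 20,"dy": -2,"dz": 200,"rx": 0,"ry": 0,"rz": 0,"gripper": 50},
    {"dx": 21,"dy": -2,"dz": 200,"rx": 0,"ry": 0,"rz": 0,"gripper": 50},
    {"dx": 21,"dy": -2,"dz": 200,"rx": 0,"ry": 0,"rz": 0,"gripper": 50},
  ],
)

```text
clock: 17.62
tcp_pos: [0.6025, 0.0163, 0.0076]
eef_rot: [180.0, 0.2, 79.1]
ft_force: [-1.0, -4.3, 4.1]
opening: 0.05
grip_force: 2.7
```

Call:
drive_tool(
  commands=[
    {"dx": 1,"dy": 0,"dz": 0,"rx": 0,"ry": 0,"rz": 0,"gripper": 50},
    {"dx": 1,"dy": 0,"dz": 0,"rx": 0,"ry": 0,"rz": 0,"gripper": 50},
  ],
)

```text
clock: 17.78
tcp_pos: [0.6026, 0.0169, 0.0075]
eef_rot: [-180.0, 0.2, 79.0]
ft_force: [-1.0, -5.7, 4.5]
opening: 0.0498
grip_force: 3.0
```

Call:
drive_tool(
  commands=[
    {"dx": 1,"dy": 0,"dz": 0,"rx": 0,"ry": 0,"rz": 0,"gripper": 50},
    {"dx": 1,"dy": 0,"dz": 0,"rx": 0,"ry": 0,"rz": 0,"gripper": 50},
  ],
)

```text
clock: 17.95
tcp_pos: [0.6027, 0.0176, 0.0075]
eef_rot: [-180.0, 0.2, 79.0]
ft_force: [-1.8, -5.2, 3.9]
opening: 0.0501
grip_force: 3.2
```

Call:
drive_tool(
  commands=[
    {"dx": 1,"dy": 0,"dz": 0,"rx": 0,"ry": 0,"rz": 0,"gripper": 50},
    {"dx": 1,"dy": 0,"dz": 0,"rx": 0,"ry": 0,"rz": 0,"gripper": 50},
  ],
)

```text
clock: 18.12
tcp_pos: [0.6027, 0.0176, 0.0075]
eef_rot: [-180.0, 0.3, 79.0]
ft_force: [-2.7, -7.5, 5.8]
opening: 0.0495
grip_force: 4.2
```

One more small press to confirm contact, then I retreat and check.

Call:
drive_tool(
  commands=[
    {"dx": 1.5,"dy": 0,"dz": 0,"rx": 0,"ry": 0,"rz": 0,"gripper": 50},
    {"dx": 1.5,"dy": 0,"dz": 0,"rx": 0,"ry": 0,"rz": 0,"gripper": 50},
    {"dx": 1.5,"dy": 0,"dz": 0,"rx": 0,"ry": 0,"rz": 0,"gripper": 50},
  ],
)

```text
clock: 18.37
tcp_pos: [0.6027, 0.0176, 0.0075]
eef_rot: [-179.9, 0.4, 79.0]
ft_force: [-3.2, -10.9, 7.2]
opening: 0.0503
grip_force: 5.6
```

Call:
drive_tool(
  commands=[
    {"dx": -12,"dy": 0,"dz": 0,"rx": 0,"ry": 0,"rz": 0,"gripper": 50},
    {"dx": -32,"dy": 0,"dz": 0,"rx": 0,"ry": 0,"rz": 0,"gripper": 50},
    {"dx": -40,"dy": 0,"dz": -40,"rx": 0,"ry": 0,"rz": 0,"gripper": 50},
    {"dx": -40,"dy": 0,"dz": -80,"rx": 0,"ry": 0,"rz": 0,"gripper": 50},
    {"dx": -40,"dy": 0,"dz": -120,"rx": 0,"ry": 0,"rz": 0,"gripper": 50},
    {"dx": -40,"dy": 0,"dz": -160,"rx": 0,"ry": 0,"rz": 0,"gripper": 50},
    {"dx": -40,"dy": 0,"dz": -200,"rx": 0,"ry": 0,"rz": 0,"gripper": 50},
    {"dx": -40,"dy": 0,"dz": -200,"rx": 0,"ry": 0,"rz": 0,"gripper": 50},
    {"dx": -40,"dy": 0,"dz": -200,"rx": 0,"ry": 0,"rz": 0,"gripper": 50},
  ],
)

```text
clock: 19.12
tcp_pos: [0.5972, -0.016, 0.21]
eef_rot: [179.7, -0.1, 79.2]
ft_force: [0.1, -0.2, -0.8]
opening: 0.05
grip_force: 0.0
```

```bash
python3 -c "
from h import *
check('w5',(.616,.084))"
```

```text
[ 0.5972 -0.016   0.21  ] [ 1.797e+02 -1.000e-01  7.920e+01]
cells 9448 [615.6  85. ] [101.5  81.5] 79.08
pack in jig approx [-0.0461 -0.0558]
fence -0.24 261 [-0.0017  0.01  ]
fence -0.21 441 [-0.0014  0.0142]
fence -0.18 425 [-0.0002  0.0143]
fence -0.15 508 [-0.0009  0.0148]
fence -0.12 539 [-0.0006  0.015 ]
fence -0.09 572 [0.0002 0.0151]
fence -0.06 610 [0.0005 0.0154]
fence -0.03 667 [0.0007 0.0157]
stop -0.09 34 [0.0017 0.0028]
```

View pics/w5.png

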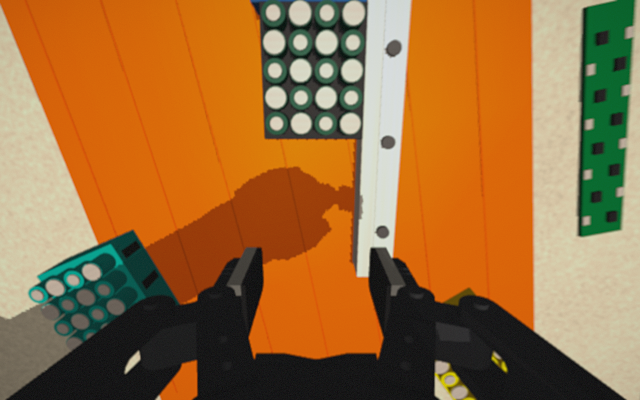

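The pack sits flush against the fence (wrist pixels x≈365, y 0–138) and its end meets the blue stop at the top edge. In the jig frame it measures about (-46.5, -57.1) mm, parallel within 0.2°. The hand is clear.

```bash
python3 -c "
from cell import env
print(env.sign_off())"
```

```text
the job is handed in; nothing more can be done
None
```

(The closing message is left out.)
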